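# Close the feed tube of a food processor and hold it on pulse

## Task

The washed food processor needs a test spin: first close its feed tube by lowering the wide hollow pusher foot down into the tube until its flange rests on the rim, then the slim pusher foot down into the hole of the wide one until its disc rests on top. Only when both are in, turn the dial clockwise past its two click positions to the end of the sprung pulse range and finish while holding it there with the fingers, as it springs back when let go. Leave the measuring spoon, pepper mill, salt shaker and cream jug where they stand.

Things in the scene. Friction and masses are not known exactly. Their poses are not given: they have to be found in the camera images.
- processor: compact food processor, fixed. White motor base 158 x 272 mm, its deck 50 mm above the worktop; origin under the base's middle, z up, y along the base towards the bowl, x away from the user. Round bowl with lid: radius 72 mm, axis at y = +62 mm, lid top 123 mm above the worktop, handle out to y = +163 mm. The dial is on the deck at y = -86 mm.
- feed_tube_mouth (a point): centre of the rim of the round upright feed tube on the lid, 185 mm above the worktop. Inner diameter 53 mm, flared to 63 mm over the top 9 mm, outer diameter 69 mm at the rim, 62 mm deep. Axes as the processor's.
- dial_grip (a point): point on the dial's vertical axis, 73 mm above the worktop, in its upright grip bar; turns with the dial. The bar is 46 mm long (along this point's x axis, whose + end bears the pointer line), 11 mm thick (along y), 24 mm high (from 59 to 83 mm above the worktop), on a round disc of 48 mm diameter.
- dial (a joint): angle of the dial, rad, growing clockwise seen from above. 0 = off (rest). Click positions hold it near 0, 0.52 and 1.03 (up to 0.22 N m to pass); beyond that a spring pushes back with 0.1 to 0.28 N m as far as the fixed stop at 1.4 (end of pulse). When let go there it springs back to 1.03 or, with its swing, to 0.52.
- wide_pusher: grey hollow tube, loose, standing on its foot on the mat: 82 mm tall, 48 mm outer diameter; origin at the centre of its foot, z up its axis. Flange of 72 mm diameter 56 to 60 mm above the foot; the 22 mm of 48 mm collar above it is the grip. A 32 mm hole goes right through, flared to 42 mm over the top 9 mm. Home: flange on the feed tube's rim, origin 56 mm below feed_tube_mouth.
- slim_pusher: grey solid rod, loose, standing on its foot on the mat: 104 mm tall; origin at the centre of its foot, z up its axis. Lower 78 mm is 27 mm in diameter with a tapered end; then a disc of 48 mm diameter to 82 mm; on top a knob 22 mm in diameter and 22 mm high to grip. Home: disc on the wide pusher's top, origin 4 mm above the wide pusher's origin.
- drying_mat: dark ribbed silicone mat, 150 x 200 x 8 mm, fixed on the worktop; origin under its centre, y along its long side. The pushers stand on it, 8 mm above the worktop.
- measuring_spoon: steel measuring spoon, 44 x 118 x 16 mm, loose on the mat, handle to -y; origin under its middle. Leave it alone.
- pepper_mill: wooden pepper mill, 58 mm diameter, 170 mm tall, loose, behind the dial end of the processor; origin under its centre. Leave it alone.
- salt_shaker: glass salt shaker, 44 mm diameter, 90 mm tall, loose, behind the processor; origin under its centre. Leave it alone.
- cream_jug: white cream jug, 67 x 103 x 85 mm, loose, behind the bowl end of the processor; origin under its centre. Leave it alone.
There are look-alikes about, which are no part of the job. Leave any blue, purple or turquoise look-alike of the wide_pusher alone.

How it is judged (in metres and radians):
On the way, in this order (a step that is already met when the one before it is completed fails the run):
1. the wide pusher is home in the feed tube (horizontal distance between wide_pusher and feed_tube_mouth below 0.006 m and z of wide_pusher in the frame of feed_tube_mouth below -0.052 m and angle between wide_pusher's own z axis and vertical below 0.1 rad), for 0.2 s.
2. the slim pusher is home in the wide one (horizontal distance between slim_pusher and wide_pusher below 0.006 m and z of slim_pusher in the frame of wide_pusher below 0.008 m and angle between slim_pusher's own z axis and vertical below 0.1 rad and contact force between the fingers and slim_pusher below 0.1 N), for 0.2 s.
3. the dial is turned to pulse (value of joint dial above 1.27 rad), for 0.2 s.
At the end, for the whole second after the job is handed in: The fingers hold the dial beyond 1.27 rad (stop 1.4; let go, it springs back to 1.03 or less). The wide pusher's flange is on the feed tube's rim and the slim pusher's disc on the wide pusher (each within 4 mm of home, 6 mm off centre, upright within 0.1 rad), untouched by the robot (all of step 1 and value of joint dial above 1.27 rad and contact force between the fingers and dial above 0.5 N and horizontal distance between slim_pusher and wide_pusher below 0.006 m and z of slim_pusher in the frame of wide_pusher below 0.008 m and angle between slim_pusher's own z axis and vertical below 0.1 rad and contact force between the arm and wide_pusher below 0.1 N and contact force between the arm and slim_pusher below 0.1 N); the arm keeps its last pose, push and grip.
It fails at once if the dial left its rest while a pusher was not in (value of joint dial above 0.3 rad and (z of wide_pusher in the frame of feed_tube_mouth above -0.045 m or horizontal distance between wide_pusher and feed_tube_mouth above 0.01 m or z of slim_pusher in the frame of wide_pusher above 0.015 m or horizontal distance between slim_pusher and wide_pusher above 0.01 m)).
It fails at once if a bystander was moved or knocked over (distance of any of measuring_spoon, pepper_mill, salt_shaker, cream_jug from where it was at the start of the episode above 0.03 m or angle between any of pepper_mill, salt_shaker, cream_jug's own z axis and vertical above 0.5 rad).
It also fails if it takes over 64 s, if anything falls off the work surface, if the arm or the gripper's body presses on something with over 40 N, if the wrist force passes 120 N, or if a joint passes its speed limit or range.

## Robot

A 6-joint arm with a two-finger parallel gripper is mounted at the origin on a cart in front of the work surface, level with it; the furniture and walls round the work are solid. World frame = base frame: x ahead of the robot, y to its left, z up, the work surface at z = 0. Lengths are in mm, angles in rad, forces in N, time in s.
With the tool pointing down it reaches from about 350 to 975 mm from the base axis. Payload 7.1 kg.
Tool frame: the origin (TCP) lies midway between the tips of the shut fingers; the grasp point (between the pads) lies 19 mm behind it (ctrl.grip_depth is the distance from the TCP to the grasp point, in mm); z points along the fingers, y is the line along which they close (so a half turn about z gives the same grasp; the last joint's range is limited). The gripper opens to 88 mm and grips with 3 to 60 N. Pads are 20 mm wide; open, the fingers measure 115 mm over their backs; the gripper's body (75 mm by 178 mm) begins 61 mm behind the grasp point.
Start: joints at [-1.129, 0.423, 1.63, -0, 1.089, -0.019], TCP at [277.93, -559.786, 222.675] pointing down, gripper open.
Joint ranges: [-3, 3], [-0.9, 2.11], [0.09, 2.58], [-1.31, 4.45], [0.11, 2.69], [-2.54, 2.54]. Speed limits (rad/s): [2.39, 2.39, 3.01, 3.14, 3.14, 3.14].

## Interface

Orientations are given as a rotation vector (axis times angle).
In Python, from workcell import ctrl, cams gives the robot as it stands.
- The arm moves only by the tool move_arm, never from a script. Its argument "steps" is a list of rows, each a list of 3 entries, a list of its own where there are three numbers: the shift along the tool's x, y, z in units of 25 mm (1.0 is 25 mm), then the turn about the tool's z in units of 5 degrees (1.0 is 5 degrees), then the closure, from 0 (fully open) to 1 (shut). A call has 1 to 20 rows; each row shifts and turns the commanded pose from where the row before left it, along the tool's axes as they then stand; what a row does not reach is not made up. A row lasts 1/12 s, in which the tool goes at most 41.7 mm and 7.16 degrees, less where a joint would pass 70% of its speed; a pose out of reach is approached as far as the arm can. A call is refused whole if a number of a shift passes 1 or a number of a turn 1, either way. A call with a gripper value outside its range is refused whole. The fingers move at their own pace and stop on an object; the grip force is fixed at half the most. Time passes only in rows, so rows that do not move let the fingers close. It gives the time, the measured TCP pose, the force, the opening and the grip force at its end, in the units of the state.
- ctrl.get_obs(): the state, without advancing time (a new reading comes with each control period).
- cams.get_image(name): name is "side" or "top"; returns a dict with "image" (480x640x3 uint8, red, green, blue), "camera_matrix" (3x3 intrinsics, pixels), "xyz" and "rotation" of the camera in the world. Camera axes: x right, y down, z forward; pixel columns grow to the right and rows downward; lengths in mm; the calibration is good to about 2 mm. A picture is of the moment at which its call begins. There is no depth.
- ctrl.close_job(): hands the job in; it is judged then, once.
Trained networks look in the newest picture that a camera, given by its name, has taken for a name from the list of things; names that differ only in an ending like _2 or _b are one class to them, and where a whole thing is asked for, a point or a joint stands for the part that bears it (a point fixed in the world has none). Each returns a list of dicts, best first, with "p" (0 to 1); they miss things now and then, are a little off and sometimes report something else, mostly with a low value. They report only what shows in the picture. A call takes as long as a camera call. They do not tell look-alikes from the thing itself.
- cams.boxes_of(camera, thing): "rect" ([centre column, centre row, width, height] in pixels, round what is visible of it).
- cams.cut_out(camera, thing): "pixels" (480x640 bool, what is visible of it) and "rect" ([centre column, centre row, width, height] in pixels, round what is visible of it).
The state is a dict: "t": time; "qpos": joint angles; "qvel": joint speeds; "joint_torque": joint torques, N m; "ee_pos": TCP position; "orientation": TCP orientation; "ft_force": force on the tool from outside, world axes, zero at the start; "moment": the same for the moment, N m; "width": finger opening in mm; "grasp_force": force on a finger pad.
Only numpy, scipy, OpenCV 4.12 (cv2) and the standard library are available. Lean on these libraries where they do the work, as an engineer would, in place of code of your own. Each camera call takes 0.05 s, during which the arm holds its last target. There are 200 camera calls.

## Working session

There is one attempt and no reset: what is moved stays moved. The work goes in short steps, Python scripts to look and compute and a tool call to move; the robot and the scene stay as the last step left them, time stands still between calls to the robot, and variables do not carry over. Pictures are saved under pics/ and viewed, at most 10 in all, crops included, and the job is handed in when it is done.

Besides the shell and the picture viewer there is one more tool, called as a command line: name --argument value ..., lists and objects as JSON in quotes. move_arm: Moves the arm, as the interface text tells. Its arguments: {"type":"object","properties":{"steps":{"type":"array"}},"required":["steps"]}

```bash
mkdir -p pics
cat > h.py <<'E'
import numpy as np, cv2
from workcell import ctrl, cams
def ray(im,u,v):
    K=np.array(im["camera_matrix"]);R=np.array(im["rotation"])
    d=R@np.linalg.inv(K)@np.array([u,v,1.]);return np.array(im["xyz"]),d
def atz(im,u,v,z):
    o,d=ray(im,u,v);return o+d*(z-o[2])/d[2]
def proj(im,p):
    K=np.array(im["camera_matrix"]);R=np.array(im["rotation"])
    q=K@(R.T@(np.array(p)-np.array(im["xyz"])));return q[:2]/q[2]
def save(im,n):cv2.imwrite(n,cv2.cvtColor(im["image"],cv2.COLOR_RGB2BGR))
E
python3 - <<'E'
from h import *
o=ctrl.get_obs();print(o)
for c in("top","side"):
    im=cams.get_image(c);save(im,f"pics/{c}0.png");print(c,im["xyz"],np.round(im["rotation"],3).tolist(),im["camera_matrix"])
    for n in("processor","dial_grip","wide_pusher","slim_pusher","drying_mat","measuring_spoon","pepper_mill","salt_shaker","cream_jug"):
        print(n,[(round(b["p"],2),np.round(b["rect"]).tolist()) for b in cams.boxes_of(c,n)[:4]])
E
```

```text
{'t': 0.0, 'qpos': array([-1.12897142e+00,  4.23851047e-01,  1.63066467e+00, -2.26729949e-05,
        1.08859681e+00, -1.89898041e-02]), 'qvel': array([-0.00091531,  0.00079474, -0.00185198, -0.00121438, -0.00039733,
        0.00146514]), 'joint_torque': array([ 6.82442387e-04, -5.44624865e+01, -2.73661441e+01,  6.44655456e-02,
        2.28404120e-02, -1.13409408e-04]), 'ee_pos': array([ 277.71410392, -559.30288269,  221.90527432]), 'orientation': array([-3.05712471e+00, -7.17136176e-01,  5.31576293e-04]), 'ft_force': array([-0.81445102,  0.88535216,  0.49348304]), 'moment': array([-0.03057604, -0.01239132, -0.02390747]), 'grasp_force': 0.0, 'width': 87.53952871227344}
top [ 269.4581152   -24.71946759 1242.28218075] [-2.104, 2.135, -0.178] [[450.64497272   0.         319.1931185 ]
 [  0.         450.64497272 239.82504486]
 [  0.           0.           1.        ]]
processor [(0.62, [378.0, 223.0, 111.0, 66.0])]
dial_grip [(0.77, [412.0, 222.0, 16.0, 15.0])]
wide_pusher [(0.91, [252.0, 249.0, 26.0, 28.0]), (0.83, [199.0, 287.0, 30.0, 26.0]), (0.74, [220.0, 334.0, 31.0, 29.0]), (0.68, 
[... 548 characters left out ...]
      ]]
processor [(0.93, [331.0, 234.0, 102.0, 92.0]), (0.73, [309.0, 187.0, 16.0, 44.0])]
dial_grip [(0.47, [351.0, 217.0, 12.0, 14.0])]
wide_pusher [(0.94, [254.0, 276.0, 31.0, 39.0]), (0.83, [367.0, 378.0, 43.0, 60.0]), (0.67, [274.0, 312.0, 38.0, 49.0]), (0.58, [280.0, 374.0, 46.0, 55.0])]
slim_pusher [(0.59, [318.0, 330.0, 31.0, 56.0])]
drying_mat [(0.71, [352.0, 217.0, 12.0, 13.0]), (0.59, [300.0, 344.0, 130.0, 66.0]), (0.21, [317.0, 329.0, 30.0, 60.0])]
measuring_spoon [(0.77, [320.0, 320.0, 56.0, 14.0])]
pepper_mill [(0.57, [308.0, 188.0, 21.0, 46.0]), (0.48, [320.0, 319.0, 52.0, 13.0])]
salt_shaker [(0.78, [267.0, 238.0, 21.0, 38.0])]
cream_jug [(0.79, [216.0, 262.0, 28.0, 51.0])]
```

```bash
sed -i 's/R=np.array(im\["rotation"\])/R=cv2.Rodrigues(np.array(im["rotation"],float))[0]/' h.py
python3 - <<'E'
import cv2
a=cv2.imread("pics/top0.png")[140:360,180:460];cv2.imwrite("pics/topc.png",cv2.resize(a,None,fx=2.7,fy=2.7,interpolation=3))
a=cv2.imread("pics/side0.png")[160:420,190:410];cv2.imwrite("pics/sidec.png",cv2.resize(a,None,fx=2.3,fy=2.3,interpolation=3))
E
```

```text
(no output)
```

View pics/topc.png

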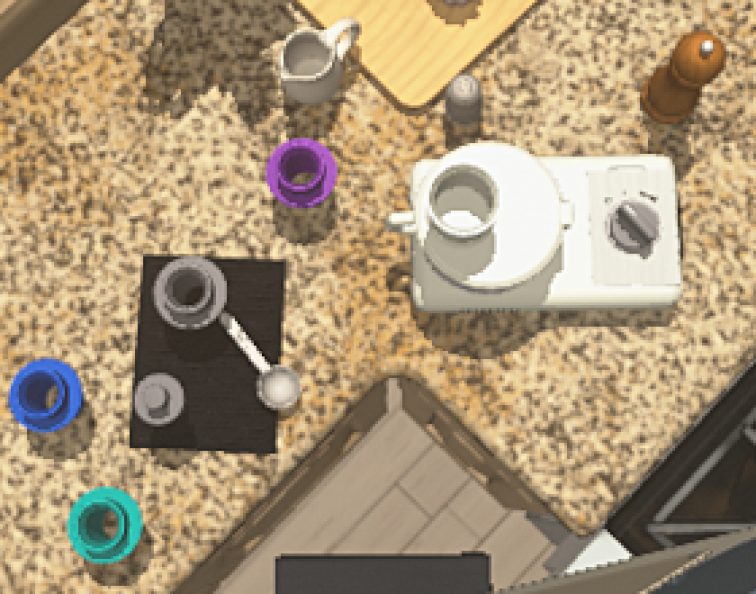

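View pics/sidec.png

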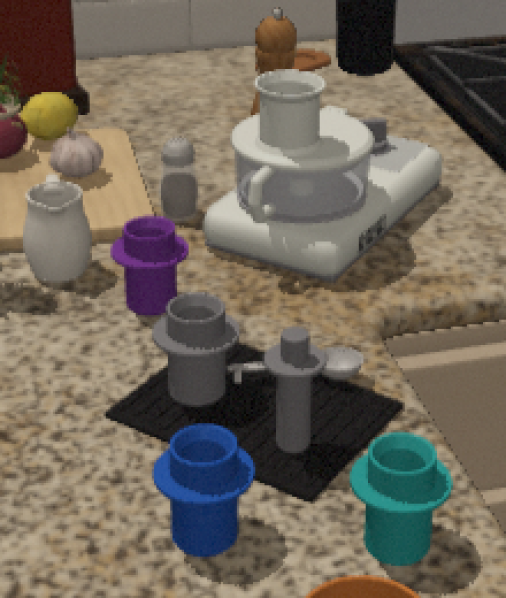

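Candidates for wide_pusher in the top view are grey (252,249) on the mat, blue (199,287), turquoise (220,334) and purple (292,203). The grey one fits, because it is grey and stands on the mat, and both enlarged crops confirm it. The slim pusher is at (240,288). The tube rim is near (351,214) and the dial near (413,222).

```bash
cat > fit.py <<'E'
from h import *
from scipy.optimize import minimize
def cyl(im,x,y,parts):
    m=np.zeros((1920,2560),np.uint8);a=np.linspace(0,2*np.pi,40)
    for r,z0,z1 in parts:
        P=[proj(im,[x+r*np.cos(t),y+r*np.sin(t),z]) for t in a for z in(z0,z1)]
        h=cv2.convexHull(((np.array(P)+.5)*4).astype(np.int32));cv2.fillConvexPoly(m,h,1)
    return cv2.resize(m.astype(np.float32),(640,480),interpolation=cv2.INTER_AREA)
WP=[(24,0,82),(36,56,60)];SP=[(13.5,0,78),(24,78,82),(11,82,104)]
def up(parts,z):return [(r,a+z,b+z) for r,a,b in parts]
def fit(ims,masks,x0,parts):
    def c(p):
        return sum(1-np.minimum(cyl(i,*p,parts),m).sum()/np.maximum(cyl(i,*p,parts),m).sum() for i,m in zip(ims,masks))
    r=minimize(c,x0,method="Nelder-Mead",options=dict(initial_simplex=np.array(x0)+[[0,0],[8,0],[0,8]],xatol=.1,fatol=1e-4));return r.x,r.fun
def pick(c,n,uv):
    l=[b for b in cams.cut_out(c,n) if np.hypot(b["rect"][0]-uv[0],b["rect"][1]-uv[1])<25]
    return l[0]["pixels"].astype(np.float32) if l else None
E
cat > m1.py <<'E'
from fit import *
T=cams.get_image("top");S=cams.get_image("side")
for n,P,z,uv,us in(("wide_pusher",WP,8,(252,249),(274,312)),("slim_pusher",SP,8,(240,288),(318,330))):
    mt=pick("top",n,uv);ms=pick("side",n,us)
    x0=atz(T,*uv,70)[:2]
    for tag,I,M in(("both",[T,S],[mt,ms]),("top",[T],[mt]),("side",[S],[ms])):
        if all(m is not None for m in M): print(n,tag,*fit(I,M,x0,up(P,z)))
        else: print(n,tag,"none")
print("tube",atz(T,351.5,214,185),"dial",atz(T,413,222,65),"tube side",proj(S,atz(T,351.5,214,185)))
for n in("measuring_spoon","cream_jug","salt_shaker","pepper_mill","dial_grip","processor"):
    for b in cams.cut_out("top",n)[:1]:print(n,b["p"],atz(T,*b["rect"][:2],0),b["rect"])
def crop(I,u,v,w,h,f):
    a=I["image"][v:v+h,u:u+w,::-1];return cv2.resize(a,None,fx=f,fy=f,interpolation=2)
a=crop(T,320,185,120,80,6);b=crop(S,295,185,80,50,6.5)
c=np.zeros((480,800,3),np.uint8);c[:480,:720]=a
cv2.imwrite("pics/t1.png",c[:,:720]);cv2.imwrite("pics/s1.png",crop(S,280,180,100,75,8))
E
python3 m1.py
```

```text
wide_pusher both [467.12320252 174.0247459 ] 0.16125881671905518
wide_pusher top [467.50995438 174.04969745] 0.10394001007080078
wide_pusher side [465.84664912 175.23919273] 0.04828023910522461
slim_pusher both [362.00620834 198.13726455] 0.15080243349075317
slim_pusher top [362.44937067 198.46628046] 0.0561751127243042
slim_pusher side [360.12079935 200.25748682] 0.08232229948043823
tube [526.15290564 -89.10273429 185.        ] dial [ 530.56812489 -259.66433459   65.        ] tube side [316.25085903 194.83067324]
measuring_spoon 0.54 [407.83210649 111.2587541    0.        ] [276.6, 272.6, 33.1, 34.8]
cream_jug 0.93 [729.27984379  43.4510673    0.        ] [300.4, 161.7, 26.5, 29.6]
salt_shaker 0.72 [ 678.44927005 -105.76263056    0.        ] [352.4, 177.6, 15.2, 18.4]
dial_grip 0.53 [ 538.65802654 -272.03436877    0.        ] [412.9, 224.2, 17.5, 18.5]
processor 0.71 [ 537.37914079 -176.25367015    0.        ] [378.8, 225.2, 108.0, 62.8]
```

View pics/t1.png

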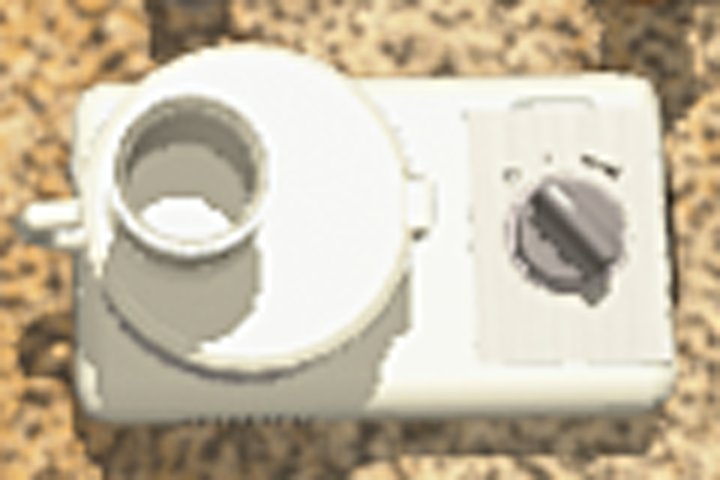

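View pics/s1.png

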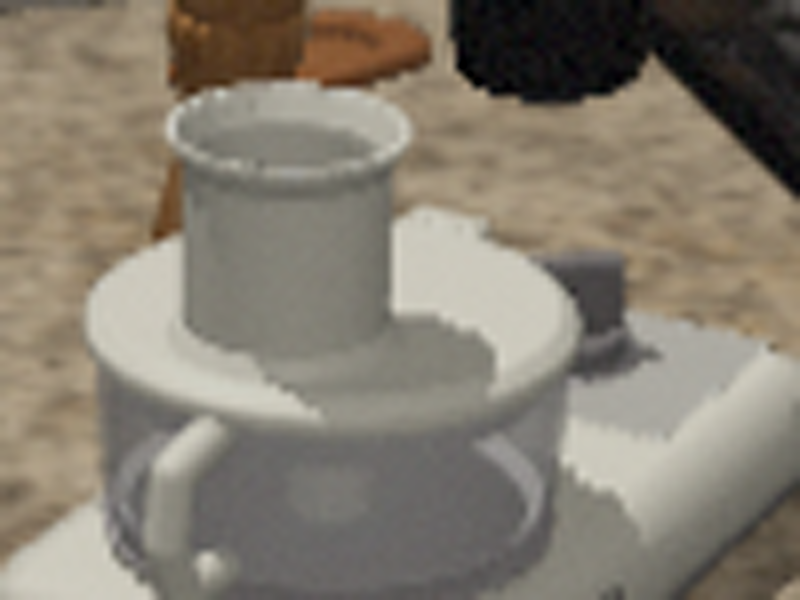

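Top crop: the rim outline spans about x 113–268, y 93–256, and the dial disc is about 513–628 wide. Side crop: the rim spans x 168–412 with its top at 82. Next I compare these with projected model outlines.

```bash
cat > m2.py <<'E'
from fit import *
T=cams.get_image("top");S=cams.get_image("side")
a=np.linspace(0,2*np.pi,120)
def circ(I,x,y,r,z,o,f):
    P=np.array([proj(I,[x+r*np.cos(t),y+r*np.sin(t),z]) for t in a]);return (P+.5-o)*f
bb=lambda P:np.round([P[:,0].min(),P[:,0].max(),P[:,1].min(),P[:,1].max()],0)
x,y=526.2,-89.1
print("top rim",bb(circ(T,x,y,34.5,185,(320,185),6)),"side rim",bb(circ(S,x,y,34.5,185,(280,180),8)))
print("lid top", bb(circ(T,530.,-115,72,123,(320,185),6)))
x,y=530.6,-259.7
print("disc59",bb(circ(T,x,y,24,59,(320,185),6)),"disc50",bb(circ(T,x,y,24,50,(320,185),6)))
# rim by intensity threshold? overlay
t=cv2.resize(T["image"][185:265,320:440,::-1],None,fx=6,fy=6,interpolation=2)
s=cv2.resize(S["image"][180:255,280:380,::-1],None,fx=8,fy=8,interpolation=2)
for I,img,o,f in((T,t,(320,185),6),(S,s,(280,180),8)):
    for X,Y,r,z,c in((526.2,-89.1,34.5,185,(0,0,255)),(526.2,-89.1,31.5,185,(0,160,0)),(530.6,-259.7,24,59,(255,0,0))):
        cv2.polylines(img,[circ(I,X,Y,r,z,o,f).astype(np.int32)],True,c,1)
out=np.zeros((600,800,3),np.uint8)
out[:, :]=0
A=t[70:300,90:290];A=cv2.resize(A,(400,460));B=s[60:300,150:430];
out[:460,:400]=A
B=cv2.resize(B,(400,343));out[:343,400:]=B
D=t[140:320,490:650];out[343:343+225,400:600]=cv2.resize(D,(200,225))
cv2.imwrite("pics/o1.png",out)
E
python3 m2.py
```

```text
top rim [106. 278.  94. 261.] side rim [169. 419.  78. 169.]
lid top [ 75. 415.  38. 369.]
disc59 [505. 612. 176. 281.] disc50 [501. 608. 180. 285.]
```

View pics/o1.png

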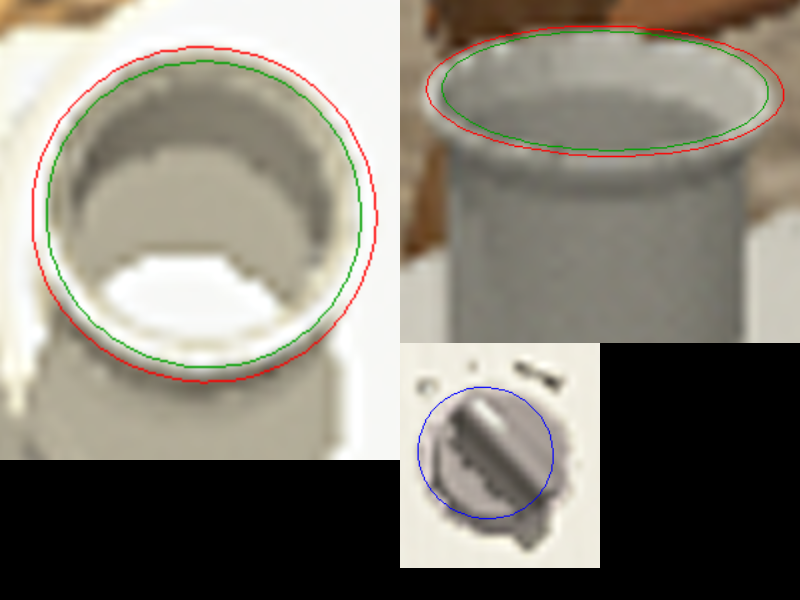

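Projection check: the tube is at about (525.8, -88.5), the bowl at (527.6, -116) and the dial at (527, -264.5). The bar's yaw at rest is about +40°. First I turn the tool so its axes line up with the world axes, and move towards the wide pusher.

move_arm --steps '[[[0, 0, 0], 1, 0], [[0, 0, 0], 1, 0], [[0, 0, 0], 1, 0], [[0, 0, 0], 1, 0], [[0, 0, 0], 1, 0], [[0, 0, 0], 0.28, 0], [[0, -1, 0], 0, 0], [[0.25, -1, 0], 0, 0], [[0.25, -1, 0], 0, 0], [[0.25, -1, 0], 0, 0], [[0.25, -1, 0], 0, 0], [[0.25, -1, 0], 0, 0], [[0.25, -1, 0], 0, 0], [[0.25, -1, 0], 0, 0], [[0.25, -1, 0], 0, 0], [[0.25, -1, 0], 0, 0], [[0.25, -1, 0], 0, 0], [[0.25, -1, 0], 0, 0], [[0.25, -1, 0], 0, 0], [[0.25, -1, 0], 0, 0]]'

```text
t: 3.37
ee_pos: [359.3, -208.6, 222.9]
orientation: [3.141, 0.003, 0.001]
ft_force: [0.3, -0.6, 0.6]
width: 87.8
grasp_force: 0.0
```

move_arm --steps '[[[0.27, -0.96, 0], 0, 0], [[0.27, -0.96, 0], 0, 0], [[0.27, -0.96, 0], 0, 0], [[0.27, -0.96, 0], 0, 0], [[0.27, -0.96, 0], 0, 0], [[0.27, -0.96, 0], 0, 0], [[0.27, -0.96, 0], 0, 0], [[0.27, -0.96, 0], 0, 0], [[0.27, -0.96, 0], 0, 0], [[0.27, -0.96, 0], 0, 0], [[0.27, -0.96, 0], 0, 0], [[0.27, -0.96, 0], 0, 0], [[0.27, -0.96, 0], 0, 0], [[0.27, -0.96, 0], 0, 0], [[0.27, -0.96, 0], 0, 0], [[0.27, -0.96, 0], 0, 0], [[0, 0, 1], 0, 0], [[0, 0, 1], 0, 0], [[0, 0, 1], 0, 0], [[0, 0, 1], 0, 0]]'

```text
t: 5.03
ee_pos: [467.3, 174.6, 121.9]
orientation: [-3.141, -0.004, -0.002]
ft_force: [0.1, 0.5, 0.2]
width: 87.7
grasp_force: 0.0
```

move_arm --steps '[[[0, 0, 0.7], 0, 0], [[0, 0, 0.7], 0, 0], [[0, 0, 0.6], 0, 0], [[0, 0, 0], 0, 0], [[0, 0, 0], 0, 1], [[0, 0, 0], 0, 1], [[0, 0, 0], 0, 1], [[0, 0, 0], 0, 1], [[0, 0, 0], 0, 1], [[0, 0, 0], 0, 1], [[0, 0, 0], 0, 1], [[0, 0, -0.4], 0, 1], [[0, 0, -0.8], 0, 1], [[0, 0, -1], 0, 1], [[0, 0, -1], 0, 1], [[0, 0, -1], 0, 1], [[0, 0, -1], 0, 1], [[0, 0, -1], 0, 1], [[0, 0, -1], 0, 1], [[0, 0, -0.4], 0, 1]]'

```text
t: 6.7
ee_pos: [468.3, 174.7, 266.5]
orientation: [-3.14, -0.0, -0.007]
ft_force: [0.3, -0.2, -0.3]
width: 47.3
grasp_force: 30.0
```

move_arm --steps '[[[0.2, 0.7, 0], 0, 1], [[0.2, 0.9, 0], 0, 1], [[0.2, 0.9, 0], 0, 1], [[0.2, 0.9, 0], 0, 1], [[0.2, 0.9, 0], 0, 1], [[0.2, 0.9, 0], 0, 1], [[0.2, 0.9, 0], 0, 1], [[0.2, 0.9, 0], 0, 1], [[0.2, 0.9, 0], 0, 1], [[0.2, 0.9, 0], 0, 1], [[0.2, 0.9, 0], 0, 1], [[0.2, 0.8, 0], 0, 1], [[0, 0, 0], 0, 1], [[0, 0, 0], 0, 1], [[0, 0, 0], 0, 1]]'

```text
t: 7.95
ee_pos: [526.5, -87.7, 262.2]
orientation: [-3.141, 0.0, 0.002]
ft_force: [-0.7, 0.5, -1.6]
width: 47.0
grasp_force: 30.0
```

Run:
```python
from fit import *
print(ctrl.get_obs()["ee_pos"],ctrl.get_obs()["width"])
S=cams.get_image("side");T=cams.get_image("top")
e=ctrl.get_obs()["ee_pos"]
a=np.linspace(0,2*np.pi,120)
out=[]
for I,o,w,h,f in((S,(270,120),90,110,5),(T,(325,185),70,110,5)):
    img=cv2.resize(I["image"][o[1]:o[1]+h,o[0]:o[0]+w,::-1],None,fx=f,fy=f,interpolation=2)
    for X,Y,r,z,c in((525.8,-88.5,34.5,185,(0,0,255)),(e[0],e[1],36,e[2]-2,(255,0,0)),(e[0],e[1],24,e[2]-62,(255,0,0))):
        P=np.array([proj(I,[X+r*np.cos(t),Y+r*np.sin(t),z]) for t in a]);P=(P+.5-o)*f
        cv2.polylines(img,[P.astype(np.int32)],True,c,1)
    out.append(img)
cv2.imwrite("pics/o2.png",np.hstack(out))
```

```text
[526.51279458 -87.74817934 262.17854974] 47.008284208205254
```

View pics/o2.png

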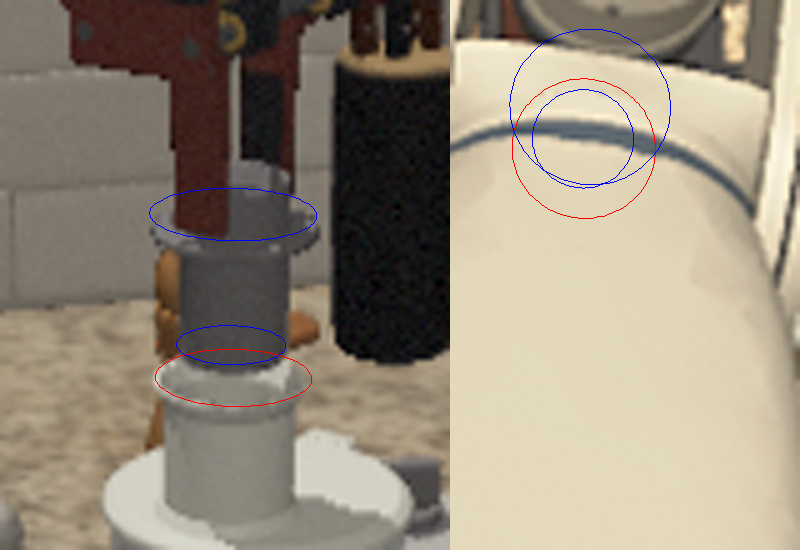

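The side view shows the pusher about 0.8 px to the right of the tube, so I nudge it and lower slowly.

move_arm --steps '[[[0.06, -0.04, 0], 0, 1], [[0, 0, 0.3], 0, 1], [[0, 0, 0.3], 0, 1], [[0, 0, 0.3], 0, 1], [[0, 0, 0.3], 0, 1], [[0, 0, 0.3], 0, 1], [[0, 0, 0], 0, 1]]'

```text
t: 8.63
ee_pos: [527.8, -87.6, 223.3]
orientation: [3.141, 0.0, -0.004]
ft_force: [1.1, -2.8, -2.8]
width: 47.3
grasp_force: 30.0
```

move_arm --steps '[[[0, 0.02, 0.3], 0, 1], [[0, 0.02, 0.3], 0, 1], [[0, 0, 0.3], 0, 1], [[0, 0, 0.2], 0, 1], [[0, 0, 0.1], 0, 1], [[0, 0, 0], 0, 1]]'

```text
t: 9.13
ee_pos: [528.4, -88.2, 194.8]
orientation: [-3.141, -0.0, 0.002]
ft_force: [-0.1, -0.8, -1.7]
width: 47.1
grasp_force: 30.0
```

move_arm --steps '[[[0, 0, 0.08], 0, 1], [[0, 0, 0.08], 0, 1], [[0, 0, 0], 0, 1]]'

```text
t: 9.38
ee_pos: [528.8, -88.3, 194.0]
orientation: [3.142, -0.0, 0.001]
ft_force: [-10.5, 0.3, 26.7]
width: 46.7
grasp_force: 30.0
```

move_arm --steps '[[[-0.05, 0, -0.1], 0, 1], [[0, 0, 0], 0, 1], [[0, 0, 0], 0, 0], [[0, 0, 0], 0, 0], [[0, 0, 0], 0, 0], [[0, 0, 0], 0, 0], [[0, 0, -0.5], 0, 0], [[0, 0, -1], 0, 0], [[0, 0, -1], 0, 0], [[0, 0, -1], 0, 0]]'

```text
t: 10.22
ee_pos: [527.0, -88.1, 281.6]
orientation: [-3.141, -0.0, 0.003]
ft_force: [0.6, 0.6, -0.4]
width: 87.8
grasp_force: 0.0
```

Run:
```python
from fit import *
o=ctrl.get_obs();print(o["ee_pos"],o["width"])
S=cams.get_image("side")
e=o["ee_pos"]
m=pick("side","wide_pusher",(316,185))
save(S,"pics/s3.png")
a=np.linspace(0,2*np.pi,120)
I,o,w,h,f=S,(270,120),90,110,5
img=cv2.resize(I["image"][o[1]:o[1]+h,o[0]:o[0]+w,::-1],None,fx=f,fy=f,interpolation=2)
for X,Y,r,z,c in((526.5,-88.3,36,187,(0,0,255)),(526.5,-88.3,24,211,(255,0,0))):
    P=np.array([proj(I,[X+r*np.cos(t),Y+r*np.sin(t),z]) for t in a]);P=(P+.5-o)*f
    cv2.polylines(img,[P.astype(np.int32)],True,c,1)
cv2.imwrite("pics/o3.png",img)
```

```text
[526.99057983 -88.13371512 281.57957749] 87.75568700917577
```

View pics/o3.png

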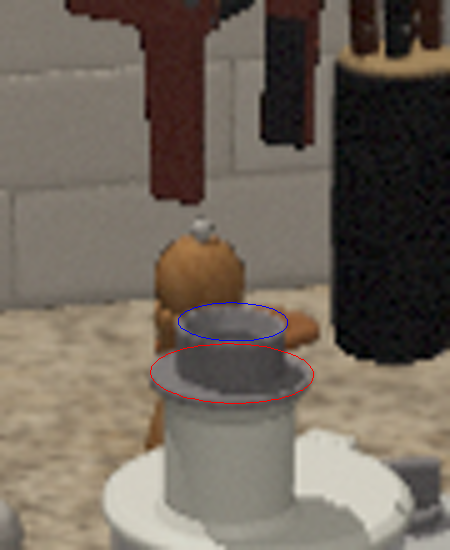

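The wide pusher is seated, with its flange on the rim. Now the slim one.

move_arm --steps '[[[-0.55, -0.95, 0], 0, 0], [[-0.55, -0.95, 0], 0, 0], [[-0.55, -0.95, 0], 0, 0], [[-0.55, -0.95, 0], 0, 0], [[-0.55, -0.95, 0], 0, 0], [[-0.55, -0.95, 0], 0, 0], [[-0.55, -0.95, 0], 0, 0], [[-0.55, -0.95, 0], 0, 0], [[-0.55, -0.95, 0], 0, 0], [[-0.55, -0.95, 0], 0, 0], [[-0.55, -0.95, 0], 0, 0], [[-0.55, -1, 0], 0, 0], [[0, 0, 1], 0, 0], [[0, 0, 1], 0, 0], [[0, 0, 1], 0, 0], [[0, 0, 1], 0, 0], [[0, 0, 1], 0, 0], [[0, 0, 0], 0, 0]]'

```text
t: 11.82
ee_pos: [359.1, 196.4, 152.0]
orientation: [3.138, 0.0, -0.012]
ft_force: [-0.3, -0.4, -0.8]
width: 87.4
grasp_force: 0.0
```

move_arm --steps '[[[0, 0, 0], 0, 0], [[0, 0, 0], 0, 0]]'

```text
t: 11.98
ee_pos: [362.7, 198.1, 156.7]
orientation: [-3.142, 0.0, -0.0]
ft_force: [0.4, 0.3, -0.7]
width: 87.6
grasp_force: 0.0
```

move_arm --steps '[[[0, 0, 0.8], 0, 0], [[0, 0, 0.8], 0, 0], [[0, 0, 0.6], 0, 0], [[0, 0, 0.35], 0, 0], [[0, 0, 0], 0, 0], [[0, 0, 0], 0, 0], [[0, 0, 0], 0, 1], [[0, 0, 0], 0, 1], [[0, 0, 0], 0, 1], [[0, 0, 0], 0, 1], [[0, 0, 0], 0, 1], [[0, 0, 0], 0, 1], [[0, 0, 0], 0, 1], [[0, 0, 0], 0, 1], [[0, 0, 0], 0, 1]]'

```text
t: 13.23
ee_pos: [362.4, 198.0, 92.4]
orientation: [3.142, 0.0, -0.0]
ft_force: [0.3, -1.5, -0.4]
width: 31.4
grasp_force: 0.0
```

move_arm --steps '[[[0, 0, 0], 0, 1], [[0, 0, 0], 0, 1], [[0, 0, 0], 0, 1], [[0, 0, 0], 0, 1], [[0, 0, -0.4], 0, 1], [[0, 0, -0.8], 0, 1], [[0, 0, -1], 0, 1], [[0, 0, -1], 0, 1], [[0, 0, -1], 0, 1], [[0, 0, -1], 0, 1], [[0, 0, -1], 0, 1], [[0, 0, -1], 0, 1], [[0, 0, -1], 0, 1], [[0, 0, -0.6], 0, 1], [[0, 0, 0], 0, 1], [[0, 0, 0], 0, 1]]'

```text
t: 14.57
ee_pos: [362.5, 198.0, 312.5]
orientation: [-3.141, -0.0, -0.002]
ft_force: [-0.3, -0.1, -0.4]
width: 21.3
grasp_force: 30.0
```

move_arm --steps '[[[0.55, 0.95, 0], 0, 1], [[0.55, 0.95, 0], 0, 1], [[0.55, 0.95, 0], 0, 1], [[0.55, 0.95, 0], 0, 1], [[0.55, 0.95, 0], 0, 1], [[0.55, 0.95, 0], 0, 1], [[0.55, 0.95, 0], 0, 1], [[0.55, 0.95, 0], 0, 1], [[0.55, 0.95, 0], 0, 1], [[0.55, 0.95, 0], 0, 1], [[0.55, 0.95, 0], 0, 1], [[0.55, 1, 0], 0, 1], [[0, 0, 0], 0, 1], [[0, 0, 0], 0, 1], [[0, 0, 0], 0, 1], [[0, 0, 0], 0, 1]]'

```text
t: 15.9
ee_pos: [526.5, -87.3, 311.4]
orientation: [-3.141, -0.001, 0.003]
ft_force: [-0.5, 0.2, -0.6]
width: 21.0
grasp_force: 30.0
```

Run:
```python
from fit import *
o=ctrl.get_obs();print(o["ee_pos"],o["width"])
S=cams.get_image("side")
e=o["ee_pos"]
a=np.linspace(0,2*np.pi,120)
I,o,w,h,f=S,(270,90),90,140,4
img=cv2.resize(I["image"][o[1]:o[1]+h,o[0]:o[0]+w,::-1],None,fx=f,fy=f,interpolation=2)
for X,Y,r,z,c in((527,-88.2,24,211,(0,0,255)),(e[0],e[1],24,e[2]-2,(255,0,0)),(e[0],e[1],13.5,e[2]-78,(255,0,0))):
    P=np.array([proj(I,[X+r*np.cos(t),Y+r*np.sin(t),z]) for t in a]);P=(P+.5-o)*f
    cv2.polylines(img,[P.astype(np.int32)],True,c,1)
cv2.imwrite("pics/o4.png",img)
```

```text
[526.46043123 -87.34751469 311.42571837] 21.00012021501372
```

View pics/o4.png

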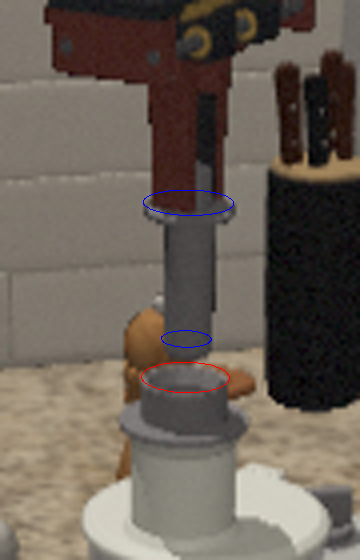

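move_arm --steps '[[[0.03, 0, 0.3], 0, 1], [[0, 0, 0.3], 0, 1], [[0, 0, 0.3], 0, 1], [[0, 0, 0.3], 0, 1], [[0, 0, 0.3], 0, 1], [[0, 0, 0.3], 0, 1], [[0, 0, 0.3], 0, 1], [[0, 0, 0], 0, 1]]'

```text
t: 16.62
ee_pos: [527.2, -88.1, 258.0]
orientation: [-3.141, 0.0, 0.004]
ft_force: [-0.5, 0.0, -0.7]
width: 21.3
grasp_force: 30.0
```

Free of force. Lowering on to 219.

move_arm --steps '[[[0, 0, 0.4], 0, 1], [[0, 0, 0.4], 0, 1], [[0, 0, 0.4], 0, 1], [[0, 0, 0.3], 0, 1], [[0, 0, 0.1], 0, 1], [[0, 0, 0], 0, 1], [[0, 0, 0], 0, 1]]'

```text
t: 17.2
ee_pos: [528.3, -88.3, 219.8]
orientation: [-3.142, -0.0, 0.0]
ft_force: [0.4, 0.2, -0.1]
width: 21.2
grasp_force: 30.0
```

move_arm --steps '[[[0, 0, 0.06], 0, 1], [[0, 0, 0.06], 0, 1], [[0, 0, 0], 0, 1]]'

```text
t: 17.45
ee_pos: [528.8, -88.4, 218.3]
orientation: [3.141, 0.0, 0.003]
ft_force: [-3.6, -0.3, 9.7]
width: 21.2
grasp_force: 30.0
```

move_arm --steps '[[[-0.03, 0, -0.05], 0, 1], [[0, 0, 0], 0, 1], [[0, 0, 0], 0, 0], [[0, 0, 0], 0, 0], [[0, 0, 0], 0, 0], [[0, 0, 0], 0, 0], [[0, 0, -0.5], 0, 0], [[0, 0, -1], 0, 0], [[0, 0, -1], 0, 0], [[0, 0, -1], 0, 0]]'

```text
t: 18.28
ee_pos: [527.1, -88.2, 306.3]
orientation: [-3.141, -0.0, 0.002]
ft_force: [1.0, -0.5, 0.6]
width: 70.8
grasp_force: 0.0
```

Run:
```python
from fit import *
o=ctrl.get_obs();print(o["ee_pos"],o["width"])
T=cams.get_image("top");S=cams.get_image("side")
t0=cv2.imread("pics/top0.png")
a=np.linspace(0,2*np.pi,120);f=14
o=(398,207);rows=[]
for yaw in(None,38,45):
    img=cv2.resize(t0[o[1]:o[1]+30,o[0]:o[0]+28],None,fx=f*.65,fy=f*.65,interpolation=2)
    F=f*.65
    if yaw is not None:
        X,Y=527.,-264.5
        def pl(P,c):
            P=(np.array([proj(T,p) for p in P])+.5-o)*F;cv2.polylines(img,[P.astype(np.int32)],True,c,1)
        pl([(X+24*np.cos(t),Y+24*np.sin(t),57) for t in a],(255,0,0))
        c,s=np.cos(np.radians(yaw)),np.sin(np.radians(yaw))
        for z,col in((83,(0,0,255)),(59,(0,200,0))):
            pl([(X+c*u-s*v,Y+s*u+c*v,z) for u,v in((23,5.5),(23,-5.5),(-23,-5.5),(-23,5.5))],col)
    rows.append(img)
I,o=S,(270,120)
i2=cv2.resize(S["image"][120:230,270:370,::-1],None,fx=2.5,fy=2.5)
H=np.hstack(rows);out=np.zeros((H.shape[0]+275,max(H.shape[1],250),3),np.uint8);out[:H.shape[0],:H.shape[1]]=H;out[H.shape[0]:,:250]=i2
cv2.imwrite("pics/o5.png",out);print(out.shape)
```

```text
[527.08977314 -88.20157193 306.30646119] 70.82192271283414
(548, 765, 3)
```

View pics/o5.png

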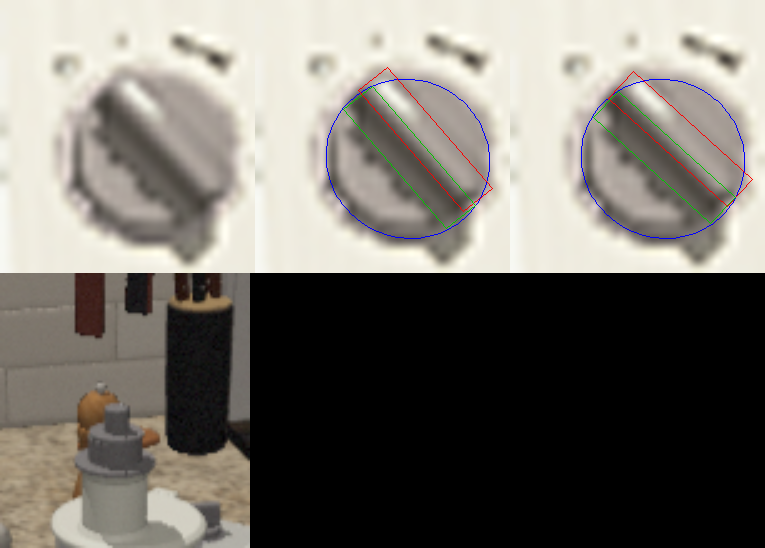

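The slim disc rests on the collar, and the dial bar's yaw is about 42°. Now I go to the dial.

move_arm --steps '[[[0, 0.7, 0], 0, 0], [[0, 0.9, 0], 0, 0], [[0, 0.9, 0], 0, 0], [[0, 0.9, 0], 0, 0], [[0, 0.9, 0], 0, 0], [[0, 0.9, 0], 0, 0], [[0, 0.9, 0], 0, 0], [[0, 0.95, 0], 0, 0], [[0, 0, 0.3], -1, 0], [[0, 0, 0.7], -1, 0], [[0, 0, 0.8], -1, 0], [[0, 0, 0.8], -1, 0], [[0, 0, 0.8], -1, 0], [[0, 0, 0.8], -1, 0], [[0, 0, 0.8], -1, 0], [[0, 0, 0.8], -1, 0], [[0, 0, 0.8], -0.4, 0], [[0, 0, 0.8], 0, 0], [[0, 0, 0], 0, 0], [[0, 0, 0], 0, 0]]'

```text
t: 20.05
ee_pos: [526.3, -264.0, 119.2]
orientation: [-2.931, -1.125, 0.004]
ft_force: [0.2, -0.3, 0.8]
width: 87.9
grasp_force: 0.0
```

move_arm --steps '[[[0, 0, 0.7], 0, 0], [[0, 0, 0.7], 0, 0], [[0, 0, 0.5], 0, 0], [[0, 0, 0.3], 0, 0], [[0, 0, 0], 0, 0], [[0, 0, 0], 0, 1], [[0, 0, 0], 0, 1], [[0, 0, 0], 0, 1], [[0, 0, 0], 0, 1], [[0, 0, 0], 0, 1], [[0, 0, 0], 0, 1], [[0, 0, 0], 0, 1], [[0, 0, 0], 0, 1], [[0, 0, 0], 0, 1], [[0, 0, 0], 0, 1], [[0, 0, 0], 0, 1], [[0, 0, 0], 0, 1], [[0, 0, 0], 0, 1], [[0, 0, 0], 0, 1], [[0, 0, 0], 0, 1]]'

```text
t: 21.72
ee_pos: [528.9, -266.0, 65.8]
orientation: [2.93, 1.124, 0.003]
ft_force: [3.8, -5.9, -4.3]
width: 10.6
grasp_force: 30.0
```

```bash
python3 -c "
from h import *
o=ctrl.get_obs();print(o['ee_pos'],o['qpos'],o['ft_force'],o['moment'],o['width'],o['grasp_force'])"
```

```text
[ 528.87600697 -265.97343628   65.83761239] [-4.85807847e-01  5.89387296e-01  1.79274881e+00 -7.32264705e-04
  7.55549600e-01  3.53159842e-01] [ 3.7970362  -5.8936061  -4.33168912] [-0.96286694 -0.58738848 -0.27356979] 10.648549715749274 30.001653134822845
```

move_arm --steps '[[[0, 0.1, 0], 0, 1], [[0, 0, 0], 0, 1], [[0, 0, 0], 1, 1], [[0, 0, 0], 1, 1], [[0, 0, 0], 1, 1], [[0, 0, 0], 1, 1], [[0, 0, 0], 1, 1], [[0, 0, 0], 1, 1], [[0, 0, 0], 1, 1], [[0, 0, 0], 1, 1], [[0, 0, 0], 0, 1]]'

```text
t: 22.63
ee_pos: [529.1, -266.5, 65.8]
orientation: [3.141, 0.051, -0.0]
ft_force: [-0.5, -0.0, 2.4]
width: 11.0
grasp_force: 30.0
```

move_arm --steps '[[[0, 0, 0], 1, 1], [[0, 0, 0], 1, 1], [[0, 0, 0], 1, 1], [[0, 0, 0], 1, 1], [[0, 0, 0], 1, 1], [[0, 0, 0], 1, 1], [[0, 0, 0], 1, 1], [[0, 0, 0], 0.4, 1], [[0, 0, 0], 0, 1], [[0, 0, 0], 0, 1]]'

```text
t: 23.47
ee_pos: [529.0, -266.8, 65.8]
orientation: [2.997, -0.939, 0.0]
ft_force: [-1.7, -3.2, 1.8]
width: 10.7
grasp_force: 30.0
```

```bash
python3 -c "
from h import *
o=ctrl.get_obs();print(o['ee_pos'],o['orientation'],o['qpos'],o['ft_force'],o['moment'],o['width'],o['grasp_force'])"
```

```text
[ 529.01484091 -266.78184972   65.78046956] [ 2.99731655e+00 -9.39020147e-01  2.38259728e-04] [-4.86859898e-01  5.91222912e-01  1.78904106e+00 -8.53753927e-04
  7.61065433e-01  1.69175784e+00] [-1.7465624  -3.17411563  1.80498303] [-0.39308423  0.22043342  0.28135377] 10.67961185519335 30.018526017665863
```

move_arm --steps '[[[0, 0, 0], 0.5, 1], [[0, 0, 0], 0.4, 1], [[0, 0, 0], 0, 1], [[0, 0, 0], 0, 1]]'

```text
t: 23.8
ee_pos: [529.0, -266.8, 65.8]
orientation: [2.958, -1.057, 0.0]
ft_force: [-2.0, -4.3, 2.4]
width: 10.5
grasp_force: 30.0
```

Run:
```python
from fit import *
o=ctrl.get_obs();print(o['orientation'],o['qpos'],o['ft_force'],o['moment'],o['width'])
S=cams.get_image("side")
cv2.imwrite("pics/f.png",cv2.resize(S["image"][130:255,270:400,::-1],None,fx=4.5,fy=4.5,interpolation=2))
```

```text
[ 2.95787866e+00 -1.05660444e+00  3.55054567e-04] [-4.86897517e-01  5.91207307e-01  1.78897282e+00 -8.99765430e-04
  7.61094427e-01  1.77072954e+00] [-1.95976508 -4.33195164  2.41493587] [-0.69951529  0.37610053  0.28457915] 10.501358161528763
```

View pics/f.png

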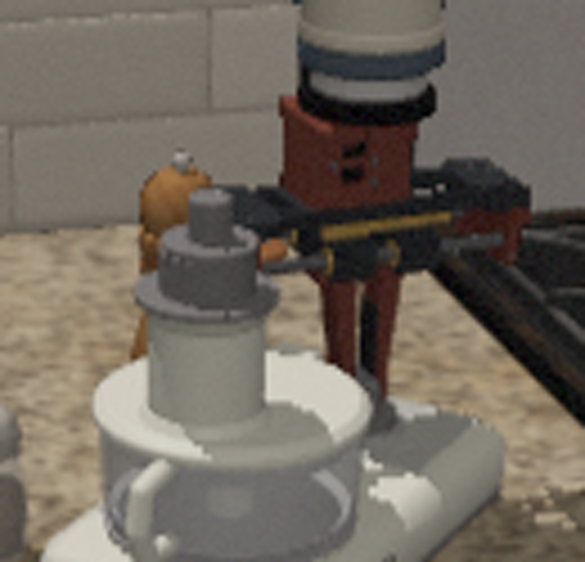

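move_arm --steps '[[[0, 0, 0], 0.6, 1], [[0, 0, 0], 0, 1], [[0, 0, 0], 0, 1]]'

```text
t: 24.1
ee_pos: [529.1, -266.8, 65.8]
orientation: [2.929, -1.133, 0.0]
ft_force: [-2.9, -4.8, 2.7]
width: 11.5
grasp_force: 31.4
```

```bash
python3 -c "
from h import *
o=ctrl.get_obs();print(o['qpos'],o['ft_force'],o['moment'],o['width'])"
```

```text
[-4.86720032e-01  5.91186048e-01  1.78897951e+00 -1.34013038e-03
  7.61014550e-01  1.82305554e+00] [-2.87754053 -4.78740311  2.68610124] [-0.68540115  0.34068786  0.79334825] 11.508261821986485
```

The moment jumped from 0.28 to 0.79 N m, so the dial is at its stop and held there. Handing in.

```bash
python3 -c "
from h import *
print(ctrl.close_job())"
```

```text
the job is handed in; nothing more can be done
None
```

The job is handed in at about 24 s of the 64 s, with no verdict returned: both pushers look seated in the side camera view, the dial is held against its pulse stop by the fingers, and I saw no contact with the bystanders.

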